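# Fit the upper tray onto the parts stand

## Robot

A 6-joint arm with a two-finger parallel gripper is mounted at the origin on the work surface. World frame = base frame: x ahead of the robot, y to its left, z up, the work surface at z = 0. Lengths are in mm, angles in rad, forces in N, time in s.
With the tool pointing down it reaches from about 275 to 1000 mm from the base axis. Payload 8.4 kg.
Tool frame: the origin (TCP) lies between the finger pads; the fingertips stand 8 mm ahead of it and the grasp point (between the pads) lies 11 mm behind it; z points along the fingers, y is the line along which they close (so a half turn about z gives the same grasp; the last joint's range is limited). The gripper opens to 85 mm and grips with 20 to 120 N. Pads are 22 mm wide; open, the fingers measure 114 mm over their backs; the gripper's body (76 mm by 85 mm) begins 54 mm behind the grasp point. The pads swing forward as they close: fully open they stand 13 mm farther back than shut.
Start: joints at [-1.266, 0.353, 1.633, -0, 1.155, -0.002], TCP at [188.755, -595.818, 239.281] pointing down, gripper open.
Joint ranges: [-2.63, 2.63], [-0.92, 2.1], [0.06, 2.66], [-1.3, 4.44], [0, 2.69], [-3.02, 3.02]. Speed limits (rad/s): [2.22, 2.22, 2.79, 3.14, 3.14, 3.14].

## Interface

Orientations are given as a 3x3 rotation matrix whose columns are the frame's x, y, z axes.
In Python, from cell import ctrl gives the robot as it stands. The module is installed in compiled form; this text tells all that it offers.
- The arm moves only by the shell command python3 -m creep 'ROWS' [FORCE]. ROWS is JSON, one flat list of numbers, 7 for each row, row after row: the shift along the world's x, y, z in mm, then the turn, a rotation vector about the world's x, y, z in rad, then the closure, from 0 (fully open) to 1 (shut). In form: [tx, ty, tz, ax, ay, az, hand, tx, ty, tz, ax, ay, az, hand, ...]. A call has 1 to 10 rows; each row is the pose to reach, as a shift and turn from the pose commanded when the call began; what a row does not reach only later rows make up. A row lasts 1/8 s, in which the tool goes at most 62.5 mm and 10.7 degrees, less where a joint would pass 70% of its speed; a pose out of reach is approached as far as the arm can. A call with a gripper value outside its range is refused whole. The fingers move at their own pace and stop on an object; FORCE is the grip in N (left out, the last holds). Time passes only in rows, so rows that repeat a pose let the fingers close. It gives the time, the measured TCP pose, the force, the opening and the grip force at its end, in the units of the state.
- ctrl.get_obs(): the state, without advancing time (a new reading comes with each control period).
- ctrl.read_camera(name): name is "side" or "top"; returns a dict with "frame" (384x512x3 uint8, red, green, blue), "intrinsics" (3x3 intrinsics, pixels), "R" (3x3) and "t" (3): a world point X has camera coordinates R X + t. Camera axes: x right, y down, z forward; pixel columns grow to the right and rows downward; lengths in mm; the calibration is good to about 2 mm. A picture is of the moment at which its call begins. There is no depth.
- ctrl.close_job(): hands the job in; it is judged then, once.
The state is a dict: "clock": time; "joints": joint angles; "qd": joint speeds; "tau": joint torques, N m; "ee_pos": TCP position; "tool_rot": TCP orientation; "ft_force": force on the tool from outside, world axes, zero at the start; "ft_torque": the same for the moment, N m; "opening": opening from 0.0 (shut) to 1.0 (fully open); "grasp_force": force on a finger pad.
Only numpy, scipy, OpenCV 4.12 (cv2) and the standard library are available. Lean on these libraries where they do the work, as an engineer would, in place of code of your own. Each camera call takes 0.05 s, during which the arm holds its last target. There are 200 camera calls.

## Task

On the packing bench, pick up the wider of the two empty wooden trays and fit it as the upper tier of the small-parts stand: each corner hole over its own steel pin, lowered all the way until it rests flat on the stand's two end panels, then let go. Lower it onto the pins rather than dropping it, and leave the narrower tray where it lies.

Things in the scene. Friction and masses are not known exactly. Their poses are not given: they have to be found in the camera images.
- tray: Wider wooden tray, grey floor, 190 (x) x 150 (y) mm, 0.35 kg, flat on the bench; rim 28 mm high; four 30 mm holes through its 8 mm floor at x +-68, y +-48. Grip: the 12 mm thick carrying board standing along its x axis at y = 0; its middle 90 mm rises to 75 mm above the underside (40 mm elsewhere). Origin: centre of the underside, z up. Fits the stand either way round (half a turn).
- stand: Stand fixed to the bench: base board 230 (x) x 180 (y) mm; two end panels at x +-68, 22 thick, 150 long in y, tops at z 85 mm; lower cartons between. Four 10 mm steel pins at x +-68, y +-48 rise 50 mm from the panels, tips tapered, at z 135. Origin: centre of the base's underside, z up. Seated tray: underside at z 85, its x along the stand's x.
- narrow_tray: The wrong tray, to be left alone: same make, height and length (190 mm, x) but only 110 mm wide (y), holes at x +-68, y +-28 mm, so it cannot go over the pins. Origin: centre of the underside, z up.

How it is judged (in metres and radians):
At the end, for the whole second after the job is handed in: The wider tray rests on the stand, all four pins through its holes: flat within 0.06 rad, underside 85 (+-7) mm above the stand's origin, centred within 20 mm, lengthwise along the stand within 0.2 rad, either way round; the narrower tray is within 40 mm of its start (z of tray in the frame of stand between 0.078 and 0.092 m and horizontal distance between tray and stand below 0.02 m and angle between the x axis of tray and the x axis of stand, either way round below 0.2 rad and angle between tray's own z axis and vertical below 0.06 rad and linear speed of tray below 0.02 m/s and distance of narrow_tray from where it was at the start of the episode below 0.04 m); the robot touches nothing.
It fails at once if the tray is dropped down the pins (falls faster than 0.6 m/s while on them) (horizontal distance between tray and stand below 0.03 m and z of tray in the frame of stand below 0.13 m and linear speed of tray above 0.6 m/s).
It fails at once if the narrower tray is moved more than 40 mm (distance of narrow_tray from where it was at the start of the episode above 0.04 m).
It also fails if it takes over 34 s, if anything falls off the work surface, if the arm or the gripper's body presses on something with over 40 N, if the wrist force passes 120 N, or if a joint passes its speed limit or range.

## Working session

There is one attempt and no reset: what is moved stays moved. The work goes in short steps, Python scripts to look and compute and a shell command to move; the robot and the scene stay as the last step left them, time stands still between calls to the robot, and variables do not carry over. Pictures are saved under pics/ and viewed, at most 10 in all, crops included, and the job is handed in when it is done.

```bash
mkdir -p pics
python3 - <<'E'
from cell import ctrl
import cv2
for n in("top","side"):
    c=ctrl.read_camera(n); cv2.imwrite(f"pics/{n}0.png",cv2.resize(c["frame"][:,:,::-1],(768,576),interpolation=cv2.INTER_CUBIC))
    print(n,c["intrinsics"],c["R"],c["t"])
o=ctrl.get_obs();print(o["clock"],o["tool_rot"])
E
```

```text
top [[370.83993391   0.         260.27539882]
 [  0.         370.83993391 193.91335711]
 [  0.           0.           1.        ]] [[ 0.00110957 -0.9995073  -0.03136764]
 [-0.98888489  0.00356702 -0.14864034]
 [ 0.14867899  0.03118392 -0.98839371]] [ 24.2750552  487.36579008 824.01310771]
side [[385.51828489   0.         253.20856422]
 [  0.         385.51828489 193.70532182]
 [  0.           0.           1.        ]] [[ 9.88084034e-01 -1.53914960e-01  3.55704497e-04]
 [-1.01557500e-01 -6.53699225e-01 -7.49908926e-01]
 [ 1.15654726e-01  7.40936912e-01 -6.61540986e-01]] [-484.87056654  104.9176115  1027.0820784 ]
0.1 [[ 9.53300535e-01  3.02023091e-01 -3.77733134e-04]
 [ 3.02023327e-01 -9.53299712e-01  1.25230816e-03]
 [ 1.81330948e-05 -1.30791026e-03 -9.99999145e-01]]
```

View pics/top0.png

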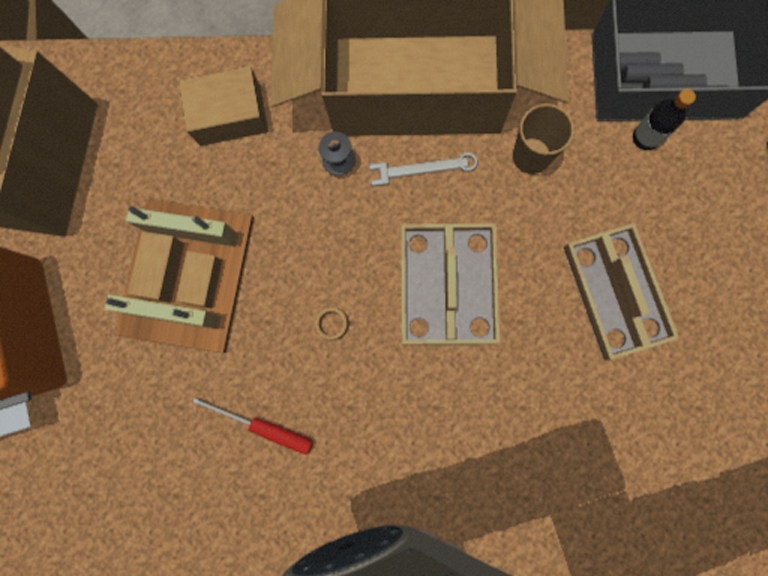

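View pics/side0.png

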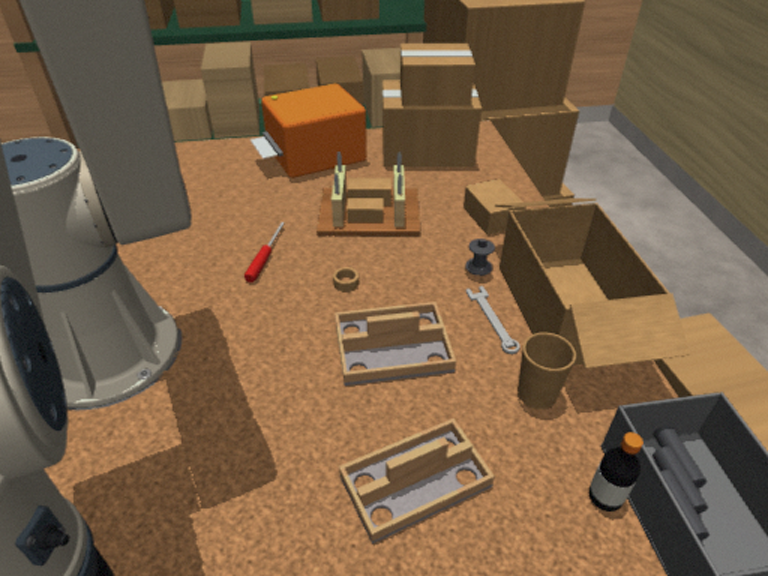

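View crops.

The top view shows the wide tray centred near (450,285) of 768x576, the narrow tray near (622,292) and the stand near (180,275) with its four pins. The side view agrees. I'll enlarge the stand and the tray next.

Run:
```python
from cell import ctrl
import cv2,numpy as np
T=ctrl.read_camera("top")["frame"][:,:,::-1];S=ctrl.read_camera("side")["frame"][:,:,::-1]
r=lambda im,x,y,w,h,k:cv2.resize(im[y:y+h,x:x+w],(w*k,h*k),interpolation=cv2.INTER_CUBIC)
# stand: top crop 65..170 x130..240 ; side 205..285 x 95..160
a=r(T,65,130,110,110,4);b=r(S,205,95,90,110,4)
cv2.imwrite("pics/stand.png",np.hstack([a,b[:440]]) )
a=r(T,260,140,80,100,5);b=r(S,215,195,80,100,5)
cv2.imwrite("pics/tray.png",np.hstack([a,b]))
```

```text
(no output)
```

View pics/stand.png

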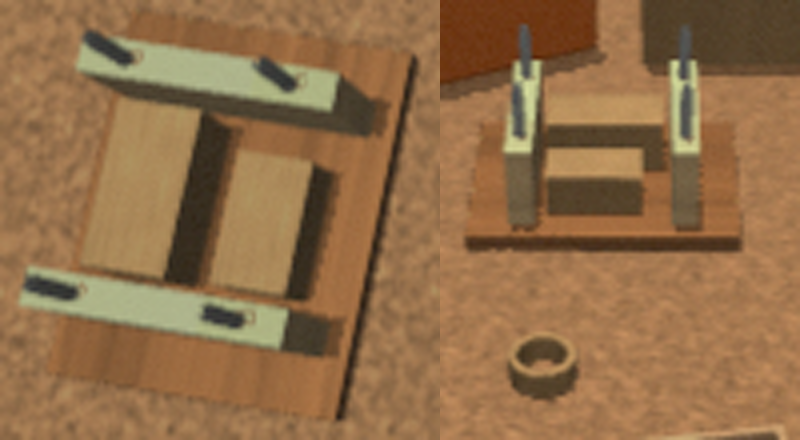

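View pics/tray.png

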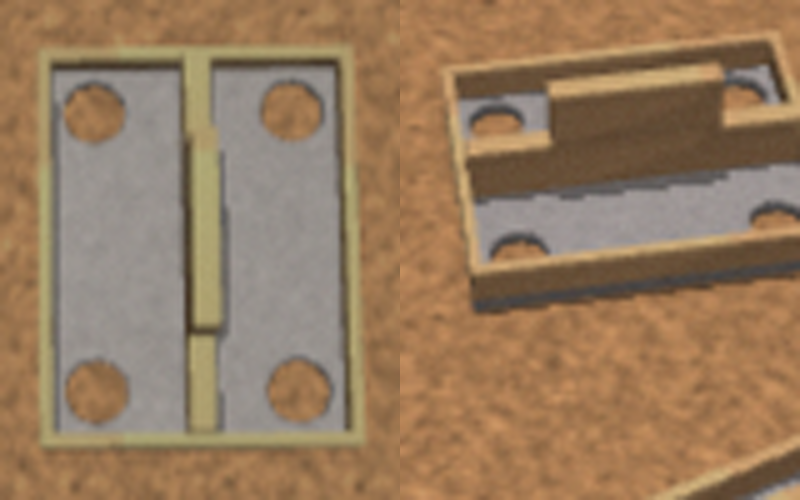

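The stand crop shows pin tips near (88,36), (258,62), (28,284) and (204,314) in its top-view half. The tray crop shows floor holes near (94,112), (292,110), (97,391) and (299,389), and rim corners near (40,46), (352,46), (365,444) and (40,444). I'll fit both poses from these points.

```bash
cat > h.py <<'E'
from cell import ctrl
import numpy as np
from scipy.optimize import least_squares
cam={n:ctrl.read_camera(n) for n in("top","side")}
def proj(n,X):
    c=cam[n];p=(c["R"]@np.asarray(X).T).T+c["t"];p=p@c["intrinsics"].T;return p[:,:2]/p[:,2:]
def fit(obs,g):
    # obs: (cam, local xyz, pixel)
    def f(q):
        c,s=np.cos(q[2]),np.sin(q[2]);R=np.array([[c,-s,0],[s,c,0],[0,0,1]])
        return np.concatenate([proj(n,[R@np.array(X,float)+[q[0],q[1],0]])[0]-p for n,X,p in obs])
    r=least_squares(f,g,x_scale=[1,1,.01],loss='soft_l1');return r.x,r.fun.reshape(-1,2).round(1)
def cr(x,y,k,ox,oy):return np.array([(x+.5)/k+ox-.5,(y+.5)/k+oy-.5])
E
python3 - <<'E'
from h import *
A=lambda x,y:cr(x,y,4,65,130)
B=lambda x,y:cr(x-440,y,4,205,95)
L=[(68,48),(68,-48),(-68,48),(-68,-48)]
tp=[(90,38),(260,63),(30,285),(206,314)];bs=[(133,55),(295,80),(76,291),(243,318)]
t=[("top",(*l,134),A(*p)) for l,p in zip(L,tp)]+[("top",(*l,85),A(*p)) for l,p in zip(L,bs)]
s=[("side",(*l,134),B(*p)) for l,p in zip([(-68,48),(68,48),(-68,-48),(68,-48)],[(524,28),(684,28),(518,83),(686,83)])]
for o in(t,s,t+s):
    q,r=fit(o,[500,300,0]);print("stand",q.round(3),r.tolist())
A=lambda x,y:cr(x,y,5,260,140)
B=lambda x,y:cr(x-400,y,5,215,195)
L=[(68,48),(68,-48),(-68,48),(-68,-48)]
t=[("top",(*l,8),A(*p)) for l,p in zip(L,[(94,112),(292,110),(97,391),(299,389)])]
t+=[("top",(*l,28),A(*p)) for l,p in zip([(95,75),(95,-75),(-95,75),(-95,-75)],[(40,47),(352,47),(40,444),(365,442)])]
t+=[("top",(*l,75),A(*p)) for l,p in zip([(45,-6),(-45,6),(-45,-6)],[(217,130),(190,327),(221,327)])]
s=[("side",X,B(*p)) for X,p in [((-95,75,28),(445,68)),((95,75,28),(778,36)),((-95,-75,28),(473,270)),((-45,-6,75),(549,98)),((45,-6,75),(722,78))]]
for o in(t,s,t+s):
    q,r=fit(o,[500,-50,0]);print("tray",q.round(3),r.tolist())
E
```

```text
stand [ 5.20317e+02  3.55185e+02 -1.63000e-01] [[-0.3, -1.3], [0.6, -0.8], [-0.3, -0.7], [0.1, -0.6], [-0.4, 0.9], [0.1, 1.1], [0.0, 0.7], [0.1, 0.9]]
stand [ 5.19836e+02  3.53511e+02 -1.56000e-01] [[-0.2, -0.5], [0.2, -0.4], [-0.4, 0.3], [0.4, 0.4]]
stand [ 5.20208e+02  3.55106e+02 -1.63000e-01] [[-0.3, -1.2], [0.7, -0.7], [-0.2, -0.6], [0.2, -0.6], [-0.4, 1.0], [0.1, 1.1], [0.1, 0.8], [0.2, 0.9], [-0.1, -0.8], [0.3, -0.6], [-0.4, -0.0], [0.3, 0.2]]
tray [ 5.02107e+02 -6.72950e+01  1.00000e-03] [[-0.1, -0.1], [0.1, 0.1], [-0.2, 0.1], [-0.0, 0.4], [-0.5, 0.0], [0.3, -0.5], [-0.3, 0.4], [-0.0, 0.7], [0.1, -0.8], [0.7, -0.2], [0.0, -0.2]]
tray [ 5.02123e+02 -6.96440e+01 -4.00000e-03] [[-0.6, -0.4], [0.3, -1.0], [-0.7, 0.7], [0.3, -0.1], [0.6, 0.2]]
tray [ 5.02171e+02 -6.75810e+01  1.00000e-03] [[0.1, -0.1], [0.2, 0.0], [-0.1, 0.0], [0.1, 0.4], [-0.4, -0.0], [0.4, -0.5], [-0.2, 0.4], [0.1, 0.7], [0.2, -0.8], [0.9, -0.2], [0.1, -0.2], [-0.8, -0.8], [0.0, -1.6], [-0.6, 0.2], [0.2, -0.6], [0.4, -0.4]]
```

```bash
python3 -m creep '[31,52,0,0,0,-0.03,0, 62,105,0,0,0,-0.06,0, 94,158,0,0,0,-0.1,0, 125,211,0,0,0,-0.14,0, 157,264,0,0,0,-0.18,0, 188,317,0,0,0,-0.22,0, 219,370,0,0,0,-0.26,0, 251,422,-20,0,0,-0.306,0, 282,475,-40,0,0,-0.306,0, 313,528,-60,0,0,-0.306,0]' 40
python3 -m creep '[0,0,-20,0,0,0,0, 0,0,-40,0,0,0,0, 0,0,-40,0,0,0,0,0,0,-40,0,0,0,0]'
python3 - <<'E'
from cell import ctrl
import cv2,numpy as np
o=ctrl.get_obs();print(o["clock"],o["ee_pos"],o["tool_rot"],o["joints"])
S=ctrl.read_camera("side")["frame"][:,:,::-1]
cv2.imwrite("pics/side1.png",cv2.resize(S[100:280,170:370],(800,720)[:2] and (660,594),interpolation=cv2.INTER_CUBIC))
E
```

```text
clock: 1.55
ee_pos: [499.9, -70.8, 180.8]
tool_rot: [[1.0, 0.001, 0.001], [0.001, -1.0, -0.0], [0.001, 0.0, -1.0]]
ft_force: [0.2, -0.0, 0.6]
opening: 1.001
grasp_force: 0.0
clock: 2.05
ee_pos: [499.2, -72.9, 141.8]
tool_rot: [[1.0, 0.001, 0.001], [0.001, -1.0, -0.0], [0.001, 0.0, -1.0]]
ft_force: [0.7, -1.1, 0.4]
opening: 0.995
grasp_force: 0.0
2.05 [499.24845814 -72.87445118 141.7516727 ] [[ 9.99999687e-01  5.06155132e-04  6.07776985e-04]
 [ 5.06216027e-04 -9.99999867e-01 -1.00043459e-04]
 [ 6.07726266e-04  1.00351094e-04 -9.99999810e-01]] [-1.47911448e-01  2.90243049e-01  1.97676267e+00 -1.22330798e-05
  8.73971051e-01  1.42238654e+00]
```

View pics/side1.png

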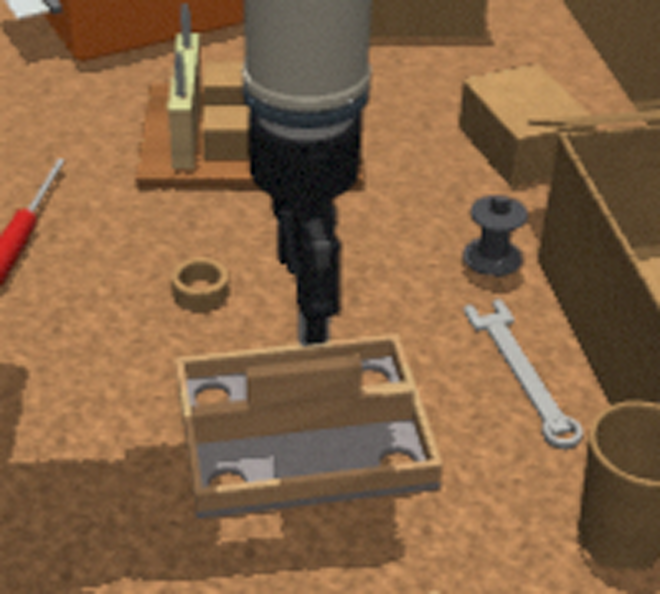

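The side view shows the open gripper above the board, in line with its middle, with the fingertips at about (313,340) in the crop. The measured pose is about 3 mm short in x and 5 mm short in y. I'll correct that while going down.

```bash
python3 -m creep '[3,5,0,0,0,0,0, 3,5,-15,0,0,0,0, 3,5,-30,0,0,0,0, 3,5,-45,0,0,0,0, 3,5,-45,0,0,0,0]'
```

```text
clock: 2.72
ee_pos: [500.7, -67.5, 94.3]
tool_rot: [[1.0, 0.001, -0.003], [0.001, -1.0, 0.0], [-0.003, -0.0, -1.0]]
ft_force: [-1.0, -0.3, 0.6]
opening: 1.0
grasp_force: 0.0
```

```bash
python3 -m creep '[1,0,-15,0,0,0,0, 1,0,-30,0,0,0,0, 1,0,-45,0,0,0,0, 1,0,-45,0,0,0,0]'
python3 -m creep '[0,0,0,0,0,0,1, 0,0,0,0,0,0,1, 0,0,0,0,0,0,1, 0,0,0,0,0,0,1, 0,0,0,0,0,0,1, 0,0,0,0,0,0,1, 0,0,0,0,0,0,1, 0,0,0,0,0,0,1]' 60
```

```text
clock: 3.22
ee_pos: [501.9, -67.5, 49.6]
tool_rot: [[1.0, 0.001, -0.003], [0.001, -1.0, 0.0], [-0.003, -0.0, -1.0]]
ft_force: [0.6, 0.3, 0.3]
opening: 1.005
grasp_force: 0.0
clock: 4.22
ee_pos: [503.2, -67.7, 51.5]
tool_rot: [[1.0, 0.001, 0.001], [0.001, -1.0, -0.0], [0.001, 0.0, -1.0]]
ft_force: [-0.3, -0.7, 5.3]
opening: 0.133
grasp_force: 59.3
```

```bash
python3 -m creep '[0,0,10,0,0,0,1, 0,0,25,0,0,0,1, 0,0,45,0,0,0,1, 0,0,70,0,0,0,1, 0,0,95,0,0,0,1, 0,0,120,0,0,0,1, 0,0,145,0,0,0,1, 0,0,165,0,0,0,1, 0,0,175,0,0,0,1, 0,0,175,0,0,0,1]'
```

```text
clock: 5.48
ee_pos: [503.1, -67.7, 226.8]
tool_rot: [[1.0, 0.001, 0.001], [0.001, -1.0, -0.0], [0.001, 0.0, -1.0]]
ft_force: [-0.4, -0.5, -4.4]
opening: 0.128
grasp_force: 58.5
```

```bash
python3 -m creep '[1,15,0,0,0,0,1, 2,45,0,0,0,-0.02,1, 4,90,0,0,0,-0.04,1, 6,140,0,0,0,-0.06,1, 8,190,0,0,0,-0.08,1, 10,240,0,0,0,-0.1,1, 12,290,0,0,0,-0.12,1, 14,335,0,0,0,-0.14,1, 16,370,0,0,0,-0.16,1, 17,395,0,0,0,-0.162,1]'
python3 -m creep '[0,15,0,0,0,0,1, 0,25,0,0,0,0,1, 0,27,0,0,0,0,1, 0,27,0,0,0,0,1]'
python3 - <<'E'
from cell import ctrl
import cv2,numpy as np
T=ctrl.read_camera("top")["frame"][:,:,::-1];S=ctrl.read_camera("side")["frame"][:,:,::-1]
r=lambda im,x,y,w,h,k:cv2.resize(im[y:y+h,x:x+w],(w*k,h*k),interpolation=cv2.INTER_CUBIC)
cv2.imwrite("pics/over.png",np.hstack([r(T,40,100,130,140,3),r(S,190,60,130,140,3)]))
E
```

```text
clock: 6.72
ee_pos: [518.9, 329.3, 224.9]
tool_rot: [[0.987, -0.159, -0.002], [-0.159, -0.987, -0.001], [-0.002, 0.001, -1.0]]
ft_force: [0.6, 0.0, -3.5]
opening: 0.132
grasp_force: 59.0
clock: 7.22
ee_pos: [520.0, 353.7, 226.2]
tool_rot: [[0.987, -0.161, -0.0], [-0.161, -0.987, -0.0], [0.0, 0.0, -1.0]]
ft_force: [0.1, 0.5, -3.0]
opening: 0.13
grasp_force: 59.0
```

View pics/over.png

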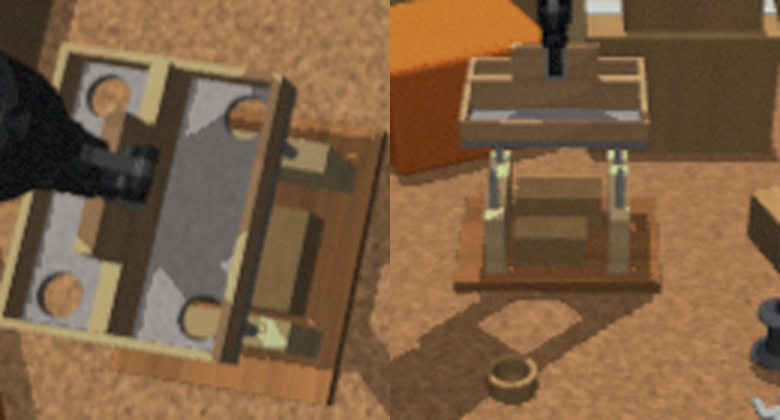

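The tray hangs level over the stand. In the top crop its holes are near (110,96), (249,118), (62,295) and (204,318), so I'll check the pose by fitting them at the known height.

Run:
```python
from h import *
A=lambda x,y:cr(x,y,3,40,100);B=lambda x,y:cr(x-390,y,3,190,60)
L=[(68,48),(68,-48),(-68,48),(-68,-48)]
for z in(170,175,180):
    t=[("top",(*l,z+8),A(*p)) for l,p in zip(L,[(110,96),(249,118),(62,295),(204,318)])]
    s=[("side",X,B(*p)) for X,p in [((-95,-75,z+28),(461,123)),((95,-75,z+28),(648,123)),((-95,-75,z),(464,145)),((95,-75,z),(646,145)),((-45,-6,z+75),(513,46)),]]
    for o in(t,s):
        q,r=fit(o,[520,355,-.16]);print(z,q.round(3),r.tolist())
```

```text
170 [ 5.19103e+02  3.54007e+02 -1.62000e-01] [[0.2, 0.3], [-0.2, -0.0], [0.1, -0.1], [-0.1, -0.1]]
170 [ 5.21525e+02  3.62718e+02 -1.66000e-01] [[-0.1, -0.8], [0.2, -0.4], [-0.4, 0.1], [0.6, 0.5], [-0.3, 0.4]]
175 [ 5.18015e+02  3.51495e+02 -1.61000e-01] [[0.1, 0.0], [0.0, -0.2], [-0.1, 0.1], [-0.0, 0.1]]
175 [ 5.20509e+02  3.53345e+02 -1.68000e-01] [[-0.3, -0.9], [0.6, -0.4], [-0.7, 0.2], [0.9, 0.6], [-0.3, 0.1]]
180 [ 5.16925e+02  3.48986e+02 -1.61000e-01] [[-0.0, -0.2], [0.2, -0.5], [-0.3, 0.3], [0.1, 0.4]]
180 [ 5.19523e+02  3.43883e+02 -1.68000e-01] [[-0.5, -0.9], [0.9, -0.4], [-0.9, 0.2], [1.2, 0.7], [-0.4, -0.1]]
```

```bash
python3 -m creep '[1,1,-8,0,0,0,1, 1,1,-16,0,0,0,1, 1,1,-24,0,0,0,1, 1,1,-32,0,0,0,1, 1,1,-40,0,0,0,1, 1,1,-48,0,0,0,1, 1,1,-55,0,0,0,1, 1,1,-55,0,0,0,1]'
```

```text
clock: 8.43
ee_pos: [520.6, 355.1, 170.4]
tool_rot: [[0.987, -0.161, -0.001], [-0.161, -0.987, -0.001], [-0.001, 0.001, -1.0]]
ft_force: [-0.2, -0.4, -3.4]
opening: 0.129
grasp_force: 58.8
```

```bash
python3 -m creep '[0,0,-7,0,0,0,1, 0,0,-14,0,0,0,1, 0,0,-21,0,0,0,1, 0,0,-28,0,0,0,1, 0,0,-30,0,0,0,1, 0,0,-30,0,0,0,1]'
python3 -m creep '[0,0,-2,0,0,0,1, 0,0,-3,0,0,0,1, 0,0,-4,0,0,0,1, 0,0,-4,0,0,0,1]'
```

```text
clock: 9.18
ee_pos: [520.9, 355.3, 141.0]
tool_rot: [[0.987, -0.161, -0.0], [-0.161, -0.987, -0.0], [-0.0, 0.0, -1.0]]
ft_force: [-0.1, -0.4, -3.7]
opening: 0.131
grasp_force: 58.9
clock: 9.68
ee_pos: [520.9, 355.3, 137.1]
tool_rot: [[0.987, -0.16, -0.0], [-0.16, -0.987, -0.0], [-0.0, 0.0, -1.0]]
ft_force: [-0.1, -0.3, -3.2]
opening: 0.132
grasp_force: 58.9
```

```bash
python3 -m creep '[0,0,-1,0,0,0,1, 0,0,-2,0,0,0,1, 0,0,-2,0,0,0,1]'
```

```text
clock: 10.05
ee_pos: [521.0, 355.5, 136.6]
tool_rot: [[0.987, -0.16, 0.0], [-0.16, -0.987, 0.0], [0.0, -0.0, -1.0]]
ft_force: [-5.1, -2.1, 10.3]
opening: 0.13
grasp_force: 60.9
```

The upward force at z 136.6 means the tray has seated. Next I release and retreat upward.

```bash
python3 -m creep '[0,0,0,0,0,0,0.7, 0,0,0,0,0,0,0.4, 0,0,0,0,0,0,0, 0,0,0,0,0,0,0, 0,0,0,0,0,0,0, 0,0,0,0,0,0,0, 0,0,0,0,0,0,0]'
python3 -m creep '[0,0,10,0,0,0,0, 0,0,25,0,0,0,0, 0,0,50,0,0,0,0, 0,0,80,0,0,0,0, 0,0,115,0,0,0,0, 0,0,150,0,0,0,0, 0,0,150,0,0,0,0]'
python3 - <<'E'
from cell import ctrl
import cv2,numpy as np
T=ctrl.read_camera("top")["frame"][:,:,::-1];S=ctrl.read_camera("side")["frame"][:,:,::-1]
r=lambda im,x,y,w,h,k:cv2.resize(im[y:y+h,x:x+w],(w*k,h*k),interpolation=cv2.INTER_CUBIC)
cv2.imwrite("pics/end.png",np.hstack([r(T,40,100,130,140,3),r(S,190,60,130,140,3)]))
E
```

```text
clock: 10.92
ee_pos: [520.9, 355.3, 135.1]
tool_rot: [[0.987, -0.161, 0.0], [-0.161, -0.987, 0.0], [0.0, -0.0, -1.0]]
ft_force: [-0.2, 0.4, -0.2]
opening: 1.003
grasp_force: 0.0
clock: 11.8
ee_pos: [522.4, 356.3, 289.7]
tool_rot: [[0.987, -0.16, 0.006], [-0.161, -0.987, 0.004], [0.005, -0.005, -1.0]]
ft_force: [1.0, -0.1, 0.2]
opening: 0.998
grasp_force: 0.0
```

View pics/end.png

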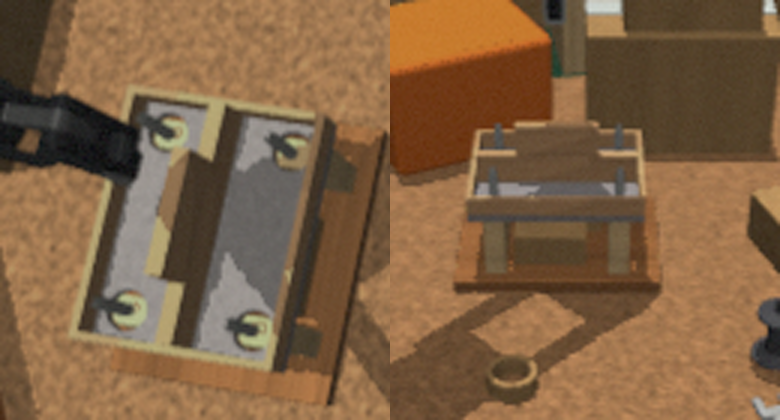

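All four pins stand in their holes, at about (165,132), (290,150), (122,308) and (250,328) in the crop. The tray lies flat on the panels and the gripper is clear.

```bash
python3 -c "
from cell import ctrl
print(ctrl.close_job())"
```

```text
the job is handed in; nothing more can be done
None
```

The wider tray is seated flat on the stand with all four pins through its holes and the gripper clear; the narrower tray was not touched, and the job was handed in at about 12 s (no verdict was returned).

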